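# Refit a tube mixer's knob on its D-shaft and hold it pressed

### The arm

A 6-joint arm with a two-finger parallel gripper is mounted at the origin on a cart in front of the work surface, level with it; the furniture and walls round the work are solid. World frame = base frame: x ahead of the robot, y to its left, z up, the work surface at z = 0. Lengths are in m, angles in rad, forces in N, time in s.
With the tool pointing down it reaches from about 0.35 to 0.975 m from the base axis. Payload 4.9 kg.
Tool frame: the origin (TCP) lies at the very end of the fingers, on their centre line; the grasp point (between the pads) lies manip.grip_point_offset behind it (manip.grip_point_offset is the distance from the TCP to the grasp point, in m); z points along the fingers, y is the line along which they close (so a half turn about z gives the same grasp; the last joint's range is limited). The gripper opens to 85 mm and grips with 20 to 120 N. Pads are 22 mm wide; open, the fingers measure 114 mm over their backs; the gripper's body (76 mm by 85 mm) begins 54 mm behind the grasp point. The pads swing forward as they close: fully open they stand 13 mm farther back than shut.
Start: joints at [-1.311, 0.053, 1.613, -0, 1.476, -0.119], TCP at [0.231, -0.581, 0.231] pointing down, gripper open.
Joint ranges: [-3.01, 3.01], [-1.01, 2.22], [0.06, 2.58], [-1.02, 4.17], [0.09, 2.62], [-3.14, 3.14]. Speed limits (rad/s): [2.57, 2.57, 3.14, 3.14, 3.14, 3.14].

### API

Orientations are given as a unit quaternion [w, x, y, z].
In Python, from plant import manip gives the robot as it stands.
- The arm moves only by the shell command python3 -m crank 'ROWS' [OPENING]. ROWS is JSON, a list of rows, each an object of numbers: "x", "y", "z": the shift along the tool's x, y, z in cm; "turn": the turn about the tool's z in rad. In form: [{"x": .., "y": .., "z": .., "turn": ..}, ...]. A call has 1 to 5 rows; each row shifts and turns the commanded pose from where the row before left it, along the tool's axes as they then stand; what a row does not reach is not made up. A row lasts 1/10 s, in which the tool goes at most 50 mm and 8.59 degrees, less where a joint would pass 70% of its speed; a pose out of reach is approached as far as the arm can. A call with a gripper value outside its range is refused whole. OPENING is the opening in per cent of the stroke, from 0 (shut) to 100 (fully open), set as the call begins (- or left out, the last holds). The fingers move at their own pace and stop on an object; the grip force is fixed at half the most. Time passes only in rows, so rows that do not move let the fingers close. It gives the time, the measured TCP pose, the force, the opening and the grip force at its end, in the units of the state.
- manip.state(): the state, without advancing time (a new reading comes with each control period).
- manip.grab_frame(name): name is "scene" or "top"; returns (picture, depth): 420x560x3 uint8, red, green, blue; 420x560 float32, m along the optical axis (not along the pixel's ray), 0 where there is no reading.
- manip.camera_model(name): a dict with "mtx" (3x3 intrinsics, pixels), "k1" (the pictures are not rectified: a ray, as slopes to the right and down, at radius r is drawn at 1 + k1 r^2 times it, then the intrinsics apply), "world_to_cam" (4x4, takes a point from world to camera coordinates). Camera axes: x right, y down, z forward; pixel columns grow to the right and rows downward; lengths in m; the calibration is good to about 2 mm. A picture is of the moment at which its call begins. camera_model takes no time and is no camera call.
- manip.job_done(): hands the job in; it is judged then, once.
The state is a dict: "time": time; "joint_pos": joint angles; "joint_vel": joint speeds; "joint_efforts": joint torques, N m; "tool_pos": TCP position; "tool_rot": TCP orientation; "contact_force": force on the tool from outside, world axes, zero at the start; "ft_torque": the same for the moment, N m; "gripper_width": opening from 0.0 (shut) to 1.0 (fully open); "grasp_force": force on a finger pad.
Only numpy, scipy, OpenCV 4.12 (cv2) and the standard library are available. Lean on these libraries where they do the work, as an engineer would, in place of code of your own. Each camera call takes 0.05 s, during which the arm holds its last target. There are 200 camera calls.

### The job

The black speed knob of the blood-tube roller mixer has been pulled off for cleaning and stands on the bench beside it. Pick it up, turn it so that the flat in its bore matches the flat of the D-shaped shaft on the mixer's control panel, push it fully home on the shaft, then press knob and sprung shaft down to the stop, because the mixer starts only while its knob is kept pressed. Do not let go: finish holding the knob pressed down, and leave the tubes on the rollers, the timer and the specimen cup where they are.

Things in the scene. Friction and masses are not known exactly. Their poses are not given: they have to be found in the camera images.
- speed_knob: loose black pointer knob, upright on the bench, about 45 g. Origin: centre of its underside, z up. Round skirt 48 mm across, 9 mm high; on it a grip bar along x, 22 mm wide (y), sides parallel from x = -19 to +11 mm, tapering to the pointer end at x = +22.5 mm; top of the bar 38 mm up. +x is the pointer direction, marked by a white line on the bar and on the skirt's rim
- knob_bore (a point): mouth of the knob's D-shaped blind bore, at the centre of its underside (same point and axes as the knob). Bore 13.6 mm in diameter, 15 mm deep; its flat is on the pointer (+x) side, 2.3 mm from the axis. The knob goes onto the shaft only when its +x points the same way as the shaft's +x: easily within 0.2 rad, jamming beyond about 0.4
- shaft_tip (a point): centre of the tip of the upright steel D-shaft on the control panel, z up; +x points out of its flat (where the D is cut away). 12 mm in diameter, flat 1.5 mm from the axis, top 4 mm tapered. 14 mm below the tip is a brass shoulder, 21 mm across, on which the knob's underside rests when home (so knob origin 14 mm below this point). The shaft can be turned, stiffly (0.04 N m)
- shaft (a joint): how far the sprung shaft is pressed down, in m: 0 released (shoulder 6 mm above the panel), 0.004 at its stop (2 mm above it). About 5 N starts it moving, 8 N brings it to the stop; it springs back when let go
- mixer: white blood-tube roller mixer, fixed to the bench, 150 mm deep (x), 310 mm long (y). Origin: centre of its underside; +x its back, z up. At its -y end an 85 mm long pod has the dark control panel on top, 63 mm above the bench, with the shaft at x = 0, y = -112.5 mm; four black rubber rollers along y (tops 63 mm up) fill the rest
- tube_a: purple-capped blood tube, 16 x 76 mm, lying on the mixer's rollers along y; origin at its round lower end
- tube_b: second purple-capped blood tube, 16 x 76 mm, lying on the mixer's rollers along y; origin at its round lower end
- timer: white bench timer, 50 x 66 x 58 mm, standing in front of the mixer; origin at the centre of its underside
- sample_cup: white specimen cup with an orange lid, 58 mm across, 62 mm high; origin at the centre of its underside
Mind the look-alikes: they are no part of the job. Leave any blue or purple look-alike of the speed_knob alone.

How it is judged:
By the outcome, as a careful person would: the job done as asked, in the order asked, and still so for the second after the job is handed in, while the arm keeps its last pose, push and grip.
It also fails if it takes over 38 s, if anything falls off the work surface, if the arm or the gripper's body presses on something with over 40 N, if the wrist force passes 120 N, or if a joint passes its speed limit or range.

## Working session

There is one attempt and no reset: what is moved stays moved. The work goes in short steps, Python scripts to look and compute and a shell command to move; the robot and the scene stay as the last step left them, time stands still between calls to the robot, and variables do not carry over. Pictures are saved under pics/ and viewed, at most 10 in all, crops included, and the job is handed in when it is done.

```bash
ls; mkdir -p pics
cat > h.py <<'E'
import numpy as np, cv2
from plant import manip
def grab(n):
    im,d=manip.grab_frame(n); return im.copy(),d,manip.camera_model(n)
def ray(c,uv):
    M=np.array(c["mtx"]);k=c["k1"];T=np.array(c["world_to_cam"])
    uv=np.atleast_2d(np.asarray(uv,float))
    p=np.c_[(uv[:,0]-M[0,2])/M[0,0],(uv[:,1]-M[1,2])/M[1,1]]
    q=p.copy()
    for _ in range(20): q=p/(1+k*(q**2).sum(1,keepdims=True))
    R=T[:3,:3]; return -R.T@T[:3,3], np.c_[q,np.ones(len(q))]@R
def onz(c,uv,z):
    o,d=ray(c,uv); return o+d*((z-o[2])/d[:,2])[:,None]
def ondepth(c,uv,D):
    o,d=ray(c,uv); return o+d*np.atleast_1d(D)[:,None]
def proj(c,P):
    M=np.array(c["mtx"]);T=np.array(c["world_to_cam"]);P=np.atleast_2d(P)
    q=P@T[:3,:3].T+T[:3,3]; q=q[:,:2]/q[:,2:]; q=q*(1+c["k1"]*(q**2).sum(1,keepdims=True))
    return q*[M[0,0],M[1,1]]+[M[0,2],M[1,2]]
E
python3 - <<'E'
from h import *
for n in("top","scene"):
    im,d,c=grab(n); cv2.imwrite(f"pics/{n}0.png",im[:,:,::-1]); np.savez(f"{n}0.npz",im=im,d=d)
    o,_=ray(c,[280,210]); print(n,o,c["k1"],np.round(onz(c,[[0,0],[559,0],[559,419],[0,419]],0),2).tolist())
print(manip.grip_point_offset, manip.state())
E
```

```text
pics
top [0.42709487 0.01692162 1.03742616] 0.05364449432790647 [[0.98, 0.67, 0.0], [0.97, -0.51, 0.0], [0.14, -0.46, 0.0], [0.12, 0.61, 0.0]]
scene [-0.29435454  0.59587218  0.80397479] 0.07446937591743985 [[2.89, 0.15, 0.0], [1.25, -2.08, 0.0], [-0.11, -0.06, 0.0], [0.4, 0.68, 0.0]]
0.0187 {'time': 0.1, 'joint_pos': array([-1.31099318e+00,  5.33211686e-02,  1.61417660e+00,  1.10551288e-05,
        1.47605279e+00, -1.19014396e-01]), 'joint_vel': array([ 0.00144876, -0.0020419 , -0.00124722,  0.00014437,  0.00053003,
       -0.00041016]), 'joint_efforts': array([ 6.42387586e-04, -3.94908607e+01, -3.71362209e+01, -6.70384520e-05,
        4.00906996e-03,  5.37610148e-06]), 'tool_pos': array([ 0.23098198, -0.58012029,  0.23015529]), 'tool_rot': array([-9.76910661e-04,  9.82115351e-01,  1.88277665e-01, -6.33669132e-05]), 'contact_force': array([-0.15670663,  0.44711928,  0.34138052]), 'ft_torque': array([ 0.03166013,  0.03283798, -0.01040376]), 'grasp_force': 0.0, 'gripper_width': 0.9968835452945317}
```

View pics/top0.png

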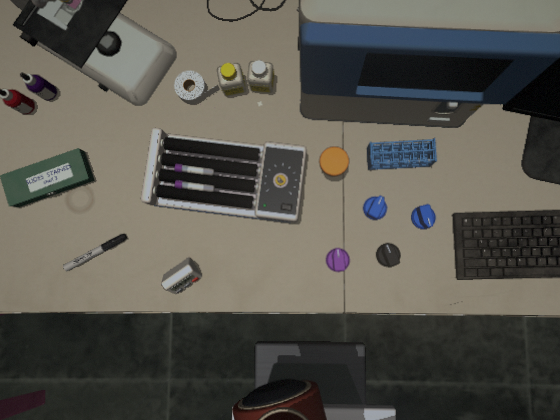

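View pics/scene0.png

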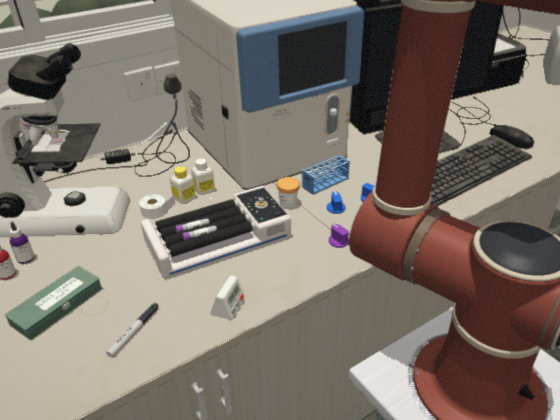

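The top view shows the black knob at about (388,254). The mixer's shaft is at (281,180), the cup at (334,160) and the timer at (182,276). There are blue look-alikes at (375,207) and (424,216), and a purple one at (337,260). I'll enlarge the knob and the shaft.

Run:
```python
from h import *
z=np.load("top0.npz");im=z["im"];d=z["d"];c=manip.camera_model("top")
a=im[232:277,366:411];b=im[157:202,258:303]
o=np.hstack([cv2.resize(x,(400,400),interpolation=cv2.INTER_CUBIC) for x in(a,b)])
o=np.clip(o.astype(float)*1.5,0,255).astype(np.uint8)
cv2.imwrite("pics/crop0.png",o[:,:,::-1])
for p in([388,254],[281,180],[272,195]): print(p,ondepth(c,[p],d[p[1],p[0]]).round(4))
# knob mask: depth height
h=np.zeros((420,560));vv,uu=np.mgrid[232:277,366:411]
P=ondepth(c,np.c_[uu.ravel(),vv.ravel()],d[232:277,366:411].ravel())
bar=P[(P[:,2]>.028)];sk=P[(P[:,2]>.004)]
print("bar",len(bar),bar.mean(0).round(4),"all",len(sk),sk.min(0).round(4),sk.max(0).round(4))
r=cv2.minAreaRect(bar[:,:2].astype(np.float32)*1000);print(r)
# mixer panel edges: white
vv,uu=np.mgrid[157:205,250:310]
P=ondepth(c,np.c_[uu.ravel(),vv.ravel()],d[157:205,250:310].ravel())
s=P[P[:,2]>.072];print("shaft",len(s),s.mean(0).round(4),s[:,2].max())
vv,uu=np.mgrid[120:225,135:310]
P=ondepth(c,np.c_[uu.ravel(),vv.ravel()],d[120:225,135:310].ravel())
q=P[(P[:,2]>.03)&(P[:,2]<.1)];print(cv2.minAreaRect(q[:,:2].astype(np.float32)*1000))
```

```text
[388, 254] [[ 0.4443 -0.1442  0.0408]]
[281, 180] [[0.5826 0.0617 0.0831]]
[272, 195] [[0.5564 0.0798 0.0642]]
bar 260 [ 0.4417 -0.1452  0.065 ] all 511 [ 0.4031 -0.1899  0.004 ] [0.487  0.0169 1.0374]
((444.96966552734375, -75.19072723388672), (182.826416015625, 42.323829650878906), 87.94779205322266)
shaft 32 [0.5341 0.0493 0.3793] 1.0374261643607383
((599.8989868164062, 175.70980834960938), (311.8481140136719, 153.11529541015625), 82.762939453125)
```

View pics/crop0.png

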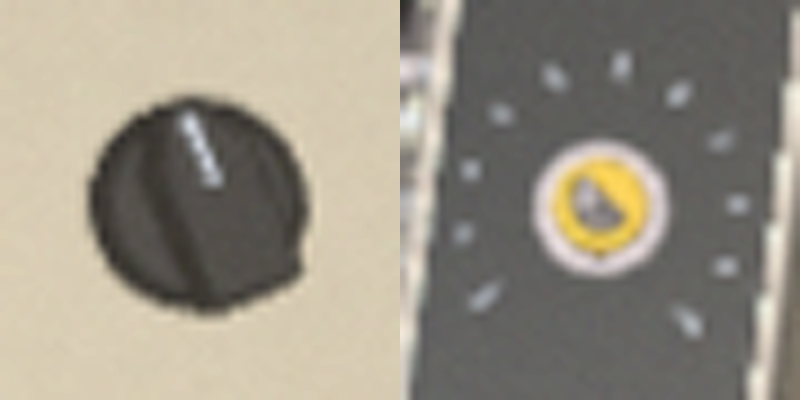

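The crop shows the knob's white line running from (188,118) to (215,185), so the pointer faces up and slightly left. The shaft's grey D is at about (598,203) on the brass, with its flat facing up and right.

```bash
cat > m.py <<'E'
from h import *
def pts(c,d,u0,u1,v0,v1):
    vv,uu=np.mgrid[v0:v1,u0:u1]; D=d[v0:v1,u0:u1].ravel(); uv=np.c_[uu.ravel(),vv.ravel()][D>0]
    return uv,ondepth(c,uv,D[D>0])
def shaft(im,c,box):
    u0,u1,v0,v1=box;S=12
    a=cv2.resize(im[v0:v1,u0:u1],None,fx=S,fy=S,interpolation=cv2.INTER_CUBIC).astype(float)
    f=lambda q:(np.asarray(q,float)+.5)/S-.5+[u0,v0]
    yel=((a[:,:,0]-a[:,:,2])/(a.max(2)+1)>.35).astype(np.uint8)
    cn=max(cv2.findContours(yel,cv2.RETR_EXTERNAL,cv2.CHAIN_APPROX_NONE)[0],key=cv2.contourArea)
    hull=cv2.convexHull(cn); el=cv2.fitEllipse(hull)
    fill=np.zeros_like(yel);cv2.fillPoly(fill,[hull],1)
    g=((fill==1)&(yel==0)).astype(np.uint8)
    n,l,st,ce=cv2.connectedComponentsWithStats(g); k=1+st[1:,4].argmax()
    gc=max(cv2.findContours((l==k).astype(np.uint8),cv2.RETR_EXTERNAL,cv2.CHAIN_APPROX_NONE)[0],key=cv2.contourArea)
    return f(el[0]),np.array(el[1])/S,f(gc[:,0]),f(ce[k]),f(hull[:,0])
E
python3 - <<'E'
from m import *
z=np.load("top0.npz");im=z["im"];d=z["d"];c=manip.camera_model("top")
uv,P=pts(c,d,366,411,232,277)
bar=P[(P[:,2]>.03)&(P[:,2]<.06)];sk=P[(P[:,2]>.005)&(P[:,2]<.06)]
print("bar",cv2.minAreaRect(bar[:,:2].astype(np.float32)*1000),bar.mean(0).round(4)); 
# dark mask -> bench ring
m=(im[232:277,366:411].max(2)<95).astype(np.uint8);cn=max(cv2.findContours(m,0,cv2.CHAIN_APPROX_NONE)[0],key=cv2.contourArea)[:,0]+[366,232]
(x,y),r=cv2.minEnclosingCircle(onz(c,cn,.005)[:,:2].astype(np.float32)*1000);print("skirt z5",x,y,r)
sub=im[232:277,366:411].astype(int);w=(sub.min(2)>95)&(cv2.erode(cv2.morphologyEx(m,cv2.MORPH_CLOSE,np.ones((7,7))),np.ones((5,5)))>0)
q=np.argwhere(w)[:,::-1]+[366,232];Q=onz(c,q,.038)[:,:2];e=np.linalg.svd(Q-Q.mean(0))[2][0];e*=np.sign(e[0]);print("line",len(q),Q.mean(0),"yaw",np.arctan2(e[1],e[0]))
uv,P=pts(c,d,135,310,120,225);q=P[(P[:,2]>.045)&(P[:,2]<.1)];print("mixer",cv2.minAreaRect(q[:,:2].astype(np.float32)*1000))
uv,P=pts(c,d,270,292,170,190);q=P[P[:,2]>.076];print("tip depth",len(q),q.mean(0),q[:,2].max())
ce,ax,gc,gm,hl=shaft(im,c,(268,294,167,193))
print("brass",onz(c,ce,.069)*1000,ax);G=onz(c,gc,.083)[:,:2]*1000
print("grey",onz(c,gm,.08)*1000); print(G[::6].round(1).tolist())
E
```

```text
bar ((443.3363037109375, -149.91871643066406), (44.12415313720703, 22.070152282714844), 22.675987243652344) [ 0.4422 -0.1498  0.0382]
skirt z5 442.42620849609375 -150.1320037841797 25.079675674438477
line 13 [ 0.45458273 -0.14556513] yaw 0.36162489509636186
mixer ((600.605224609375, 175.18540954589844), (311.99456787109375, 152.79525756835938), 82.33214569091797)
tip depth 21 [0.58300573 0.06426084 0.08053571] 0.08519197120868272
brass [[585.48421455  64.18979937  69.        ]] [10.50246684 10.63587697]
grey [[583.47031695  64.9821183   80.        ]]
[[589.1, 67.2], [588.6, 68.1], [587.7, 68.6], [586.7, 68.9], [585.7, 69.2], [584.8, 69.4], [583.8, 69.4], [582.9, 69.2], [581.9, 68.7], [580.9, 68.3], [580.0, 67.5], [579.0, 66.7], [578.5, 65.7], [578.2, 64.8], [578.2, 63.8], [578.2, 62.9], [578.2, 61.9], [578.5, 61.0], [579.0, 60.0], [579.8, 59.5], [580.8, 59.1], [581.7, 59.4], [582.7, 60.0], [583.3, 61.0], [584.3, 61.8], [585.2, 62.7], [586.2, 63.5], [587.0, 64.2], [588.0, 65.0], [588.9, 65.9], [589.1, 66.9]]
```

Run:
```python
from m import *
t,s=np.load("top0.npz")["im"],np.load("scene0.npz")["im"]
A=np.array([.5855,.064,0])
for n,im in(("top",t),("scene",s)):
    c=manip.camera_model(n);u,v=proj(c,A+[0,0,.074])[0];print(n,u,v)
    u,v=int(round(u)),int(round(v));b=(u-13,u+13,v-13,v+13)
    ce,ax,gc,gm,hl=shaft(im,c,b)
    print("brass",(onz(c,ce,.0675)*1000).round(1),ax,"grey",(onz(c,gm,.08)*1000).round(1))
    G=onz(c,gc,.083)[:,:2]*1000;B=(onz(c,ce,.0675)*1000)[0,:2]
    k=(G-A[:2]*1000)@[.69,-.72]; sel=np.abs((G-G.mean(0))@[.72,.69])<3.5; sel&=(G-G.mean(0))@[.69,-.72]>0
    e=np.linalg.svd(G[sel]-G[sel].mean(0))[2][0];nn=np.array([e[1],-e[0]]);nn*=np.sign(nn@[.69,-.72])
    print("flat yaw",np.arctan2(nn[1],nn[0]),"dist",(G[sel].mean(0)-A[:2]*1000)@nn,sel.sum())
    cv2.imwrite(f"pics/sh_{n}.png",cv2.resize(im[b[2]:b[3],b[0]:b[1],::-1],(390,390),interpolation=cv2.INTER_CUBIC))
cv2.imwrite("pics/sh.png",np.hstack([cv2.imread("pics/sh_top.png"),cv2.imread("pics/sh_scene.png")]))
from scipy.spatial.transform import Rotation as R
q=manip.state()["tool_rot"];M=R.from_quat(np.r_[q[1:],q[0]]).as_matrix();print(M.round(3))
D=np.array([.4425-.002,-.150-.001,.09])-manip.state()["tool_pos"];print("knob in tool cm",M.T@D*100, "tool x yaw",np.arctan2(M[1,0],M[0,0]))
```

```text
top 280.02360984976315 179.2630461766987
brass [[585.7  64.3  67.5]] [10.50246684 10.63587697] grey [[583.5  65.   80. ]]
flat yaw -0.8415496577933066 dist 0.84495039204915 35
scene 260.47170427458315 200.6562733378574
brass [[586.8  62.5  67.5]] [6.44574674 8.56180954] grey [[574.4  69.9  80. ]]
flat yaw -0.5761640115227047 dist -12.227378818039352 38
[[ 0.929  0.37  -0.   ]
 [ 0.37  -0.929  0.002]
 [ 0.    -0.002 -1.   ]]
knob in tool cm [ 35.33273616 -32.0939773   14.08650646] tool x yaw 0.3788162517502526
```

View pics/sh.png

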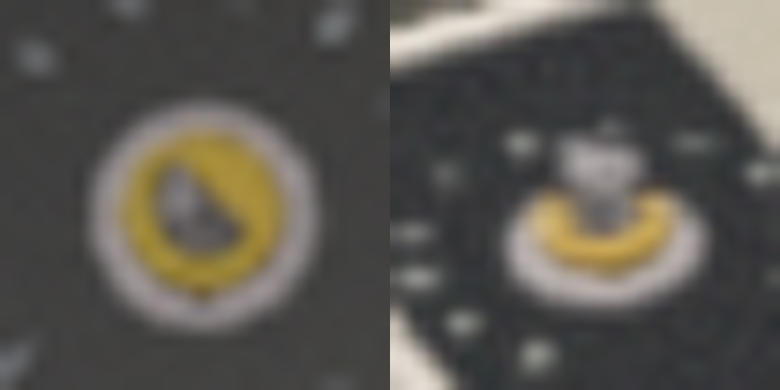

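The top view puts the flat's direction at yaw -0.84 and the shaft at (0.5856, 0.0640). That position also agrees with the mixer's outline. The scene view is too coarse to give the flat's angle, but it confirms the position. The knob is at (0.4425, -0.150) with yaw 0.38, which already matches the tool, so I'm moving above it.

```bash
python3 -m crank '[{"x":2.9,"y":-2.7},{"x":3,"y":-2.7},{"x":3,"y":-2.7},{"x":3,"y":-2.7},{"x":3,"y":-2.7}]' 60
python3 -m crank '[{"x":3,"y":-2.7},{"x":3,"y":-2.7},{"x":3,"y":-2.7},{"x":3,"y":-2.7},{"x":3,"y":-2.7}]'
python3 -m crank '[{"x":2.5,"y":-2.5,"z":2},{"x":2.0,"y":-2,"z":3},{"x":0.9,"y":-0.6,"z":4},{"z":3},{}]'
python3 - <<'E'
from m import *
from scipy.spatial.transform import Rotation as R
s=manip.state();q=s["tool_rot"];M=R.from_quat(np.r_[q[1:],q[0]]).as_matrix()
print(s["tool_pos"],np.arctan2(M[1,0],M[0,0]));print(M.T@(np.array([.4410,-.1505,.012])-s["tool_pos"])*100)
E
```

```text
[ 0.23098198 -0.58012029  0.23015529] 0.3788162517502526
[ 35.39578389 -32.10678796  21.88656164]schema error: expected keys x, y, z, turn
schema error: expected keys x, y, z, turn
schema error: expected keys x, y, z, turn
```

All four keys are needed in every row.

```bash
cat > st.py <<'E'
import sys
from m import *
from scipy.spatial.transform import Rotation as R
s=manip.state();q=s["tool_rot"];M=R.from_quat(np.r_[q[1:],q[0]]).as_matrix()
print("t",round(s["time"],2),"pos",s["tool_pos"].round(4),"yaw",np.arctan2(M[1,0],M[0,0]).round(3),"F",np.round(s["contact_force"],1),"T",np.round(s["ft_torque"],2),"w",round(s["gripper_width"],3),"g",round(s["grasp_force"],1),"tilt",M[:2,2].round(4),"j6",s["joint_pos"][5].round(2))
if len(sys.argv)>3: print("to go cm",(M.T@(np.array(list(map(float,sys.argv[1:4])))-s["tool_pos"])*100).round(2))
E
python3 -m crank '[{"x":2.9,"y":-2.7,"z":0,"turn":0},{"x":3,"y":-2.7,"z":0,"turn":0},{"x":3,"y":-2.7,"z":0,"turn":0},{"x":3,"y":-2.7,"z":0,"turn":0},{"x":3,"y":-2.7,"z":0,"turn":0}]' 60
python3 -m crank '[{"x":3,"y":-2.7,"z":0,"turn":0},{"x":3,"y":-2.7,"z":0,"turn":0},{"x":3,"y":-2.7,"z":0,"turn":0},{"x":3,"y":-2.7,"z":0,"turn":0},{"x":3,"y":-2.7,"z":0,"turn":0}]'
python3 -m crank '[{"x":2.5,"y":-2.5,"z":2,"turn":0},{"x":2,"y":-2,"z":3,"turn":0},{"x":0.9,"y":-0.6,"z":4,"turn":0},{"x":0,"y":0,"z":3,"turn":0},{"x":0,"y":0,"z":0,"turn":0}]'
python3 st.py .441 -.1505 .012
```

```text
time: 0.6
tool_pos: [0.3199, -0.3984, 0.2307]
tool_rot: [-0.0, 0.982, 0.188, -0.0]
contact_force: [1.0, -0.4, 0.3]
gripper_width: 0.597
grasp_force: 0.0
time: 1.1
tool_pos: [0.4093, -0.2175, 0.2309]
tool_rot: [-0.0, 0.982, 0.188, -0.0]
contact_force: [1.3, -0.6, 0.6]
gripper_width: 0.601
grasp_force: 0.0
time: 1.6
tool_pos: [0.4368, -0.1494, 0.1059]
tool_rot: [-0.003, 0.982, 0.189, -0.004]
contact_force: [-0.3, 0.4, -0.4]
gripper_width: 0.6
grasp_force: 0.0
t 1.6 pos [ 0.4368 -0.1494  0.1059] yaw 0.38 F [-0.3  0.4 -0.4] T [-0.07 -0.03 -0.01] w 0.6 g 0.0 tilt [-0.0096  0.0051] j6 0.7
to go cm [0.42 0.33 9.38]
```

```bash
python3 -m crank '[{"x":0.3,"y":0.1,"z":2.5,"turn":0},{"x":0.1,"y":0.1,"z":2.5,"turn":0},{"x":0,"y":0,"z":2.3,"turn":0},{"x":0,"y":0,"z":2,"turn":0},{"x":0,"y":0,"z":0,"turn":0}]'
python3 st.py .441 -.1505 .013
```

```text
time: 2.1
tool_pos: [0.4435, -0.152, 0.0171]
tool_rot: [-0.001, 0.982, 0.188, -0.002]
contact_force: [-1.0, 0.6, 0.1]
gripper_width: 0.596
grasp_force: 0.0
t 2.1 pos [ 0.4435 -0.152   0.0171] yaw 0.378 F [-1.   0.6  0.1] T [0.04 0.01 0.01] w 0.596 g 0.0 tilt [-0.0036  0.0019] j6 0.7
to go cm [-0.18 -0.23  0.41]
```

```bash
python3 -m crank '[{"x":-0.2,"y":-0.1,"z":0.3,"turn":0},{"x":0,"y":0,"z":0,"turn":0},{"x":0,"y":0,"z":0,"turn":0}]'
python3 st.py .441 -.1505 .013
python3 -m crank '[{"x":0,"y":0,"z":0,"turn":0},{"x":0,"y":0,"z":0,"turn":0},{"x":0,"y":0,"z":0,"turn":0},{"x":0,"y":0,"z":0,"turn":0},{"x":0,"y":0,"z":0,"turn":0}]' 0
python3 st.py
```

```text
time: 2.4
tool_pos: [0.4436, -0.1528, 0.0169]
tool_rot: [0.001, 0.982, 0.188, 0.001]
contact_force: [-0.2, -0.3, -0.5]
gripper_width: 0.6
grasp_force: 0.0
t 2.4 pos [ 0.4436 -0.1528  0.0169] yaw 0.379 F [-0.2 -0.3 -0.5] T [-0.04  0.01  0.06] w 0.6 g 0.0 tilt [ 0.0024 -0.0013] j6 0.7
to go cm [-0.16 -0.31  0.39]
time: 2.9
tool_pos: [0.4434, -0.1525, 0.0162]
tool_rot: [0.0, 0.982, 0.188, 0.001]
contact_force: [-0.4, 0.9, 6.2]
gripper_width: 0.24
grasp_force: 61.1
t 2.9 pos [ 0.4434 -0.1525  0.0162] yaw 0.379 F [-0.4  0.9  6.2] T [ 0.02  0.1  -0.02] w 0.24 g 61.1 tilt [ 0.0013 -0.0007] j6 0.7
```

```bash
python3 -m crank '[{"x":0,"y":0,"z":-2,"turn":0},{"x":0,"y":0,"z":-3,"turn":0.1},{"x":0,"y":0,"z":-3,"turn":0.14},{"x":0,"y":0,"z":-3,"turn":0.14},{"x":0,"y":0,"z":-1.5,"turn":0.14}]'
python3 st.py 
python3 -m crank '[{"x":0,"y":0,"z":0,"turn":0.14},{"x":0,"y":0,"z":0,"turn":0.14},{"x":0,"y":0,"z":0,"turn":0.14},{"x":0,"y":0,"z":0,"turn":0.14},{"x":0,"y":0,"z":0,"turn":0.14}]'
python3 st.py .5856 .064 .14
```

```text
time: 3.4
tool_pos: [0.4435, -0.1525, 0.1428]
tool_rot: [0.001, 0.997, -0.073, 0.002]
contact_force: [-0.4, -0.5, -0.4]
gripper_width: 0.245
grasp_force: 60.4
t 3.4 pos [ 0.4435 -0.1525  0.1428] yaw -0.147 F [-0.4 -0.5 -0.4] T [-0.04 -0.03 -0.  ] w 0.245 g 60.4 tilt [ 0.0029 -0.0016] j6 1.23
time: 3.9
tool_pos: [0.4421, -0.1518, 0.1394]
tool_rot: [-0.0, 0.912, -0.411, -0.001]
contact_force: [0.2, -0.2, 0.6]
gripper_width: 0.24
grasp_force: 60.4
t 3.9 pos [ 0.4421 -0.1518  0.1394] yaw -0.847 F [ 0.2 -0.2  0.6] T [-0.02  0.04 -0.02] w 0.24 g 60.4 tilt [-0.0013  0.0007] j6 1.93
to go cm [ -6.66 -25.04  -0.06]
```

```bash
python3 -m crank '[{"x":-0.9,"y":-3.1,"z":0,"turn":0},{"x":-1,"y":-3.8,"z":0,"turn":0},{"x":-1,"y":-3.8,"z":0,"turn":0},{"x":-1,"y":-3.8,"z":0,"turn":0},{"x":-1,"y":-3.8,"z":0,"turn":0}]'
python3 -m crank '[{"x":-1,"y":-3.7,"z":0,"turn":0},{"x":-0.7,"y":-3,"z":0,"turn":0},{"x":0,"y":0,"z":0,"turn":0},{"x":0,"y":0,"z":0,"turn":0}]'
python3 st.py .5856 .064 .14
python3 - <<'E'
from m import *
for n in("top","scene"):
    im,d,c=grab(n); np.savez(f"{n}1.npz",im=im,d=d)
    if n=="scene":
        x=im[140:230,200:320];cv2.imwrite("pics/s1.png",cv2.resize(x[:,:,::-1],(800,600),interpolation=cv2.INTER_CUBIC))
E
```

```text
time: 4.4
tool_pos: [0.5465, 0.008, 0.1395]
tool_rot: [0.0, 0.913, -0.408, -0.001]
contact_force: [0.8, -0.9, 0.6]
gripper_width: 0.247
grasp_force: 60.3
time: 4.8
tool_pos: [0.5844, 0.0641, 0.1393]
tool_rot: [0.001, 0.913, -0.408, -0.001]
contact_force: [-0.8, 0.1, -0.4]
gripper_width: 0.243
grasp_force: 60.3
t 4.8 pos [0.5844 0.0641 0.1393] yaw -0.84 F [-0.8  0.1 -0.4] T [ 0.   -0.01  0.01] w 0.243 g 60.3 tilt [-0.002  -0.0004] j6 2.39
to go cm [ 0.09 -0.08 -0.07]
```

View pics/s1.png

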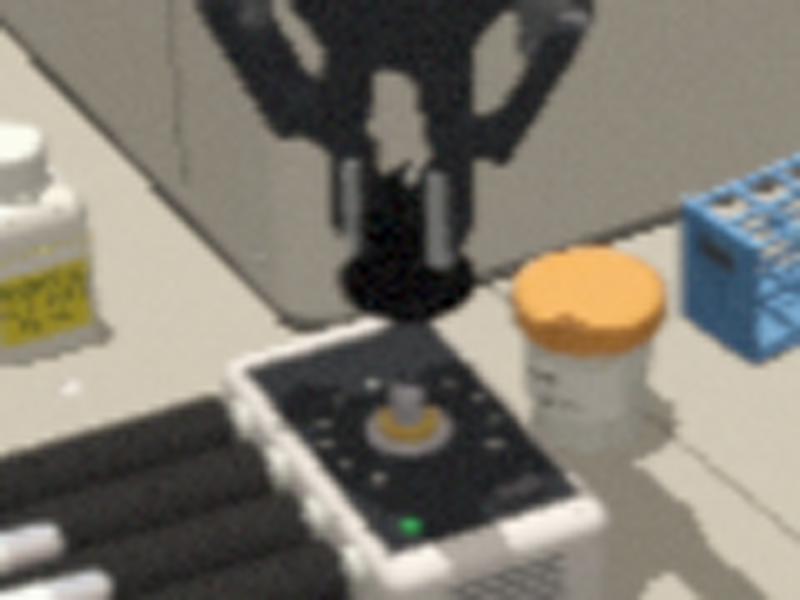

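The scene crop shows the knob held upright, with its skirt at (406,285), above the shaft at (406,395). Next I'll measure the skirt against the shaft in the same view.

Run:
```python
from m import *
from scipy.optimize import least_squares as LS
s0=manip.state();t=s0["tool_pos"]
def circ(P,r,vd): # outer fixed-radius circle to camera-facing wall
    f=lambda c:np.hypot(P[:,0]-c[0],P[:,1]-c[1])-r
    return LS(f,P[:,:2].mean(0)+vd*r*.6,loss="soft_l1",f_scale=.001)
for n in("scene","top"):
    z=np.load(n+"1.npz");im,d=z["im"],z["d"];c=manip.camera_model(n)
    o,_=ray(c,[280,210]);vd=t[:2]-o[:2];vd/=np.linalg.norm(vd)
    u,v=proj(c,[t[0],t[1],.128])[0].astype(int)
    uv,P=pts(c,d,u-40,u+40,v-40,v+40)
    near=np.hypot(*(P[:,:2]-t[:2]).T)<.035
    for lo,hi in((.120,.133),):
        S=P[near&(P[:,2]>lo)&(P[:,2]<hi)]
        if len(S)>10: r=circ(S,.024,vd);print(n,"skirt",len(S),r.x.round(4),"minus TCP mm",((r.x-t[:2])*1000).round(1),"rms",np.sqrt((r.fun**2).mean())*1000, "zmin",P[near&(P[:,2]>.1),2].min())
    # silhouette: camera-facing outline of skirt underside on plane z
    im0=im.max(2)
    # shaft brass
    u,v=proj(c,[.5856,.064,.070])[0];u,v=int(u),int(v)
    a=im[v-13:v+14,u-13:u+14].astype(float);S=12;a=cv2.resize(a,None,fx=S,fy=S,interpolation=cv2.INTER_CUBIC)
    y=((a[:,:,0]-a[:,:,2])/(a.max(2)+1)>.3).astype(np.uint8)
    if y.sum()>500:
        cn=max(cv2.findContours(y,0,cv2.CHAIN_APPROX_NONE)[0],key=cv2.contourArea)[:,0]
        q=(cn+.5)/S-.5+[u-13,v-13]; q=q[q[:,1]>np.median(q[:,1])]
        B=onz(c,q,.0675);side=(B[:,:2]-[.5856,.064])@vd<0;r=circ(B[side],.0105,vd);print(n,"brass",r.x.round(4),"rms mm",np.sqrt((r.fun**2).mean())*1000,len(q))
    uv,P=pts(c,d,u-10,u+10,v-16,v+8);k=(np.hypot(P[:,0]-.5856,P[:,1]-.064)<.012)&(P[:,2]>.073)&(P[:,2]<.09)
    if k.sum()>3:print(n,"tip",k.sum(),P[k].mean(0).round(4),P[k,2].max())
```

```text
scene skirt 105 [0.5877 0.0615] minus TCP mm [ 3.6 -1.6] rms 3.3758722185586216 zmin 0.12176412248853508
scene brass [0.5842 0.0638] rms mm 3.6182535031828484 146
scene tip 22 [0.5844 0.0659 0.0787] 0.08388579619860004
top skirt 24 [0.5852 0.0641] minus TCP mm [1.1 1.1] rms 1.3507047863155306 zmin 0.12557085807782575<stdin>:6: RuntimeWarning: Mean of empty slice.
  ret = um.true_divide(
Traceback (most recent call last):
ValueError: Initial guess is outside of provided bounds
```

Run:
```python
from m import *
t=manip.state()["tool_pos"];z=np.load("scene1.npz");im=z["im"].astype(float);c=manip.camera_model("scene")
g=im.max(2)
def cross(row,sig,u0,u1,inside):  # subpixel outer edges at half level
    x=np.arange(u0,u1);y=sig(row)[u0:u1];lo,hi=y[inside-u0],np.r_[y[:3],y[-3:]]
    L=(lo+y[:3].mean())/2;R=(lo+y[-3:].mean())/2
    i=inside-u0
    while (y[i]-L)*(lo-L)>0:i-=1
    a=x[i]+(L-y[i])/(y[i+1]-y[i]);i=inside-u0
    while (y[i]-R)*(lo-R)>0:i+=1
    b=x[i-1]+(R-y[i-1])/(y[i]-y[i-1]);return a,b
for r in(180,181,182,183,184): print("skirt",r,np.round(cross(r,lambda r:g[r],244,278,261),2))
ye=im[:,:,0]-im[:,:,2]
for r in(202,203,204): print("brass",r,np.round(cross(r,lambda r:ye[r],251,270,261 if r>203 else 257),2))
for r in(198,199,200,201): print("tip",r,np.round(cross(r,lambda r:g[r],254,267,260),2),g[r,255:267])
for P in([t[0],t[1],.1235],[t[0],t[1],.1325],[.5856,.064,.083],[.5856,.064,.069],[.5856+.00052*5,.064+.00086*5,.069]): print(np.round(P,4),proj(c,P))
```

```text
skirt 180 [250.67 270.23]
skirt 181 [250.46 271.11]
skirt 182 [250.57 273.01]
skirt 183 [251.05 270.53]
skirt 184 [251.33 269.9 ]
brass 202 [255.95 258.72]
brass 203 [256.02 259.45]
brass 204 [256.45 264.91]
tip 198 [258.55 262.82] [ 83.  73.  53.  78. 111. 120. 124. 109.  76.  45.  43.  43.]
tip 199 [258.15 263.04] [ 47.  44.  43.  81. 111. 126. 127. 120.  84.  42.  36.  37.]
tip 200 [258.05 262.89] [ 38.  46.  52.  77. 102. 117. 118. 106.  79.  58.  50.  33.]
tip 201 [256.09 265.11] [ 48.  81. 106. 112. 108. 109. 113. 112. 112. 122. 109.  69.]
[0.5842 0.0631 0.1235] [[260.38953503 183.02570778]]
[0.5842 0.0631 0.1325] [[260.25518053 179.70084352]]
[0.5856 0.064  0.083 ] [[260.31837066 197.46878855]]
[0.5856 0.064  0.069 ] [[260.52039996 202.3835805 ]]
[0.5882 0.0683 0.069 ] [[258.36464331 202.46952167]]
```

Laterally, the skirt is +0.23 px from its expected position and the tip +0.25 px, so the two agree. I'll align to (0.5856, 0.0640) and descend.

```bash
python3 st.py .5856 .064 .105
python3 -m crank '[{"x":0,"y":-0.1,"z":1,"turn":0},{"x":0,"y":0,"z":1.2,"turn":0},{"x":0,"y":0,"z":1,"turn":0},{"x":0,"y":0,"z":0,"turn":0},{"x":0,"y":0,"z":0,"turn":0}]'
python3 st.py .5856 .064 .105
```

```text
t 4.9 pos [0.5842 0.0631 0.1396] yaw -0.842 F [ 0.3 -0.4 -0.6] T [-0.    0.03  0.03] w 0.244 g 60.3 tilt [-0.0014 -0.0003] j6 2.39
to go cm [ 0.03 -0.17  3.46]
time: 5.4
tool_pos: [0.5852, 0.0643, 0.1075]
tool_rot: [0.0, 0.913, -0.408, -0.001]
contact_force: [-0.1, -0.5, -0.0]
gripper_width: 0.238
grasp_force: 60.3
t 5.4 pos [0.5852 0.0643 0.1075] yaw -0.841 F [-0.1 -0.5 -0. ] T [-0.04 -0.01  0.02] w 0.238 g 60.3 tilt [-0.0014  0.    ] j6 2.4
to go cm [ 0.05 -0.01  0.25]
```

```bash
python3 -m crank '[{"x":0,"y":0,"z":0.5,"turn":0},{"x":0,"y":0,"z":0.3,"turn":0},{"x":0,"y":0,"z":0,"turn":0}]'
python3 st.py .5856 .064 .085
python3 -m crank '[{"x":0,"y":0,"z":0.3,"turn":0},{"x":0,"y":0,"z":0,"turn":0}]'
python3 st.py .5856 .064 .085
```

```text
time: 5.7
tool_pos: [0.5855, 0.0645, 0.0999]
tool_rot: [0.0, 0.913, -0.408, -0.0]
contact_force: [0.6, -0.0, 0.9]
gripper_width: 0.245
grasp_force: 60.3
t 5.7 pos [0.5855 0.0645 0.0999] yaw -0.841 F [ 0.6 -0.   0.9] T [ 0.01 -0.01  0.01] w 0.245 g 60.3 tilt [-0.0006  0.    ] j6 2.4
to go cm [0.04 0.02 1.49]
time: 5.9
tool_pos: [0.5856, 0.0645, 0.097]
tool_rot: [0.0, 0.913, -0.408, -0.0]
contact_force: [-0.9, -0.7, 0.1]
gripper_width: 0.241
grasp_force: 60.3
t 5.9 pos [0.5856 0.0645 0.097 ] yaw -0.841 F [-0.9 -0.7  0.1] T [-0.04 -0.02  0.05] w 0.241 g 60.3 tilt [-0.0004  0.    ] j6 2.4
to go cm [0.04 0.03 1.2 ]
```

```bash
python3 -m crank '[{"x":0,"y":0,"z":0.2,"turn":0},{"x":0,"y":0,"z":0.1,"turn":0}]'
python3 st.py
python3 -m crank '[{"x":0,"y":0,"z":0.2,"turn":0},{"x":0,"y":0,"z":0,"turn":0}]'
python3 st.py
```

```text
time: 6.1
tool_pos: [0.5857, 0.0644, 0.0942]
tool_rot: [0.0, 0.913, -0.408, -0.0]
contact_force: [0.4, -0.1, 0.0]
gripper_width: 0.243
grasp_force: 60.3
t 6.1 pos [0.5857 0.0644 0.0942] yaw -0.841 F [ 0.4 -0.1  0. ] T [-0.    0.   -0.02] w 0.243 g 60.3 tilt [-0. -0.] j6 2.4
time: 6.3
tool_pos: [0.5855, 0.0644, 0.0919]
tool_rot: [0.0, 0.913, -0.408, -0.0]
contact_force: [0.6, -0.3, -1.0]
gripper_width: 0.24
grasp_force: 60.3
t 6.3 pos [0.5855 0.0644 0.0919] yaw -0.841 F [ 0.6 -0.3 -1. ] T [-0.    0.07 -0.02] w 0.24 g 60.3 tilt [-0.0006 -0.    ] j6 2.4
```

There's no resistance 7 mm below the tip, so the bore is sliding onto the shaft. I'll continue.

```bash
python3 -m crank '[{"x":0,"y":0,"z":0.2,"turn":0},{"x":0,"y":0,"z":0.1,"turn":0},{"x":0,"y":0,"z":0,"turn":0}]'
python3 st.py
python3 -m crank '[{"x":0,"y":0,"z":0.2,"turn":0},{"x":0,"y":0,"z":0.1,"turn":0},{"x":0,"y":0,"z":0,"turn":0}]'
python3 st.py
```

```text
time: 6.6
tool_pos: [0.5856, 0.0644, 0.089]
tool_rot: [0.0, 0.913, -0.408, -0.0]
contact_force: [0.8, 0.0, -0.3]
gripper_width: 0.244
grasp_force: 60.3
t 6.6 pos [0.5856 0.0644 0.089 ] yaw -0.841 F [ 0.8  0.  -0.3] T [-0.01 -0.03  0.02] w 0.244 g 60.3 tilt [-0.0005  0.    ] j6 2.4
time: 6.9
tool_pos: [0.5855, 0.0644, 0.086]
tool_rot: [0.0, 0.913, -0.408, -0.0]
contact_force: [0.3, 0.1, 0.1]
gripper_width: 0.244
grasp_force: 60.3
t 6.9 pos [0.5855 0.0644 0.086 ] yaw -0.841 F [0.3 0.1 0.1] T [-0.02  0.01 -0.03] w 0.244 g 60.3 tilt [-0.0005  0.    ] j6 2.4
```

```bash
python3 -m crank '[{"x":0,"y":0,"z":0.1,"turn":0},{"x":0,"y":0,"z":0,"turn":0}]'
python3 st.py
python3 -m crank '[{"x":0,"y":0,"z":0.1,"turn":0},{"x":0,"y":0,"z":0,"turn":0}]'
python3 st.py
python3 -m crank '[{"x":0,"y":0,"z":0.1,"turn":0},{"x":0,"y":0,"z":0,"turn":0}]'
python3 st.py
```

```text
time: 7.1
tool_pos: [0.5857, 0.0644, 0.0852]
tool_rot: [0.0, 0.913, -0.408, -0.0]
contact_force: [0.3, -0.5, -0.4]
gripper_width: 0.243
grasp_force: 60.3
t 7.1 pos [0.5857 0.0644 0.0852] yaw -0.841 F [ 0.3 -0.5 -0.4] T [ 0.03 -0.03 -0.02] w 0.243 g 60.3 tilt [-0.0002 -0.    ] j6 2.4
time: 7.3
tool_pos: [0.5858, 0.0644, 0.0843]
tool_rot: [-0.0, 0.913, -0.408, 0.0]
contact_force: [-0.1, -0.0, -1.5]
gripper_width: 0.242
grasp_force: 60.4
t 7.3 pos [0.5858 0.0644 0.0843] yaw -0.841 F [-0.1 -0.  -1.5] T [-0.01  0.01 -0.03] w 0.242 g 60.4 tilt [ 0.0001 -0.    ] j6 2.4
time: 7.5
tool_pos: [0.5859, 0.0644, 0.084]
tool_rot: [0.0, 0.913, -0.408, 0.0]
contact_force: [-1.8, -0.6, 4.3]
gripper_width: 0.241
grasp_force: 60.9
t 7.5 pos [0.5859 0.0644 0.084 ] yaw -0.841 F [-1.8 -0.6  4.3] T [-0.01  0.4  -0.04] w 0.241 g 60.9 tilt [ 0.0001 -0.0001] j6 2.4
```

Contact comes at TCP z of about 0.084, which is the shoulder height. Now I'll press the spring.

```bash
python3 -m crank '[{"x":0,"y":0,"z":0.1,"turn":0},{"x":0,"y":0,"z":0,"turn":0}]' >/dev/null
python3 st.py
python3 -m crank '[{"x":0,"y":0,"z":0.1,"turn":0},{"x":0,"y":0,"z":0,"turn":0}]' >/dev/null
python3 st.py
python3 -m crank '[{"x":0,"y":0,"z":0.1,"turn":0},{"x":0,"y":0,"z":0,"turn":0}]' >/dev/null
python3 st.py
```

```text
t 7.7 pos [0.5859 0.0644 0.0828] yaw -0.841 F [-2.8 -0.5  5.2] T [-0.04  0.45  0.04] w 0.239 g 61.0 tilt [ 0.0004 -0.    ] j6 2.4
t 7.9 pos [0.5859 0.0644 0.0819] yaw -0.841 F [-1.6  0.3  5.6] T [-0.01  0.53 -0.01] w 0.246 g 61.1 tilt [ 0.0003 -0.    ] j6 2.4
t 8.1 pos [0.5859 0.0644 0.081 ] yaw -0.841 F [-2.9  0.3  5.9] T [-0.06  0.52 -0.01] w 0.243 g 61.2 tilt [ 0.0003 -0.0001] j6 2.4
```

```bash
python3 -m crank '[{"x":0,"y":0,"z":0.1,"turn":0},{"x":0,"y":0,"z":0,"turn":0}]' >/dev/null
python3 st.py
python3 -m crank '[{"x":0,"y":0,"z":0.1,"turn":0},{"x":0,"y":0,"z":0,"turn":0}]' >/dev/null
python3 st.py
python3 -m crank '[{"x":0,"y":0,"z":0.1,"turn":0},{"x":0,"y":0,"z":0,"turn":0}]' >/dev/null
python3 st.py
```

```text
t 8.3 pos [0.5859 0.0644 0.0801] yaw -0.841 F [-3.3  0.1  7.3] T [-0.06  0.62 -0.01] w 0.243 g 61.4 tilt [ 0.0002 -0.    ] j6 2.4
t 8.5 pos [0.586  0.0644 0.0801] yaw -0.841 F [-5.2 -0.3 10.8] T [-0.07  1.08  0.02] w 0.243 g 61.9 tilt [-0.0001 -0.0001] j6 2.4
t 8.7 pos [0.586  0.0644 0.08  ] yaw -0.841 F [-7.8 -0.1 15.9] T [-0.02  1.5  -0.04] w 0.242 g 62.5 tilt [-0.0004 -0.0002] j6 2.4
```

There was 4 mm of travel with the force rising from 4 to 7 N, then a hard stop with 16 N held. One look to confirm before handing in.

```bash
python3 - <<'E'
from m import *
im,d,c=grab("scene");x=im[130:250,160:320];cv2.imwrite("pics/s2.png",cv2.resize(x[:,:,::-1],(800,600),interpolation=cv2.INTER_CUBIC))
E
python3 st.py
```

```text
t 8.75 pos [0.5861 0.0644 0.08  ] yaw -0.841 F [-8.2  0.1 15.8] T [-0.11  1.53 -0.01] w 0.238 g 62.5 tilt [-0.0002 -0.0003] j6 2.4
```

View pics/s2.png

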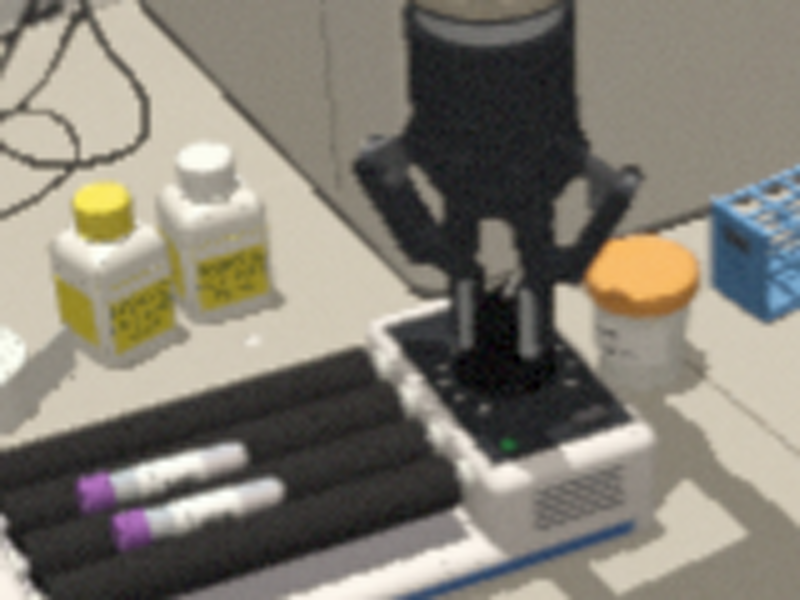

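The knob's skirt sits close to the panel at (505,375). The tubes and cup haven't moved, and the grip and push are being held.

```bash
python3 -c "
from plant import manip
print(manip.job_done())"
```

```text
the job is handed in; nothing more can be done
None
```

The knob is on the shaft with the flats matched and is being held pressed at the stop with about 16 N; the job was handed in at about 8.8 s, with no verdict returned.

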